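# Book out a bracket and hold it home in the drill jig

## Robot

A 6-joint arm with a two-finger parallel gripper is mounted at the origin on the work surface. World frame = base frame: x ahead of the robot, y to its left, z up, the work surface at z = 0. Lengths are in mm, angles in rad, forces in N, time in s.
With the tool pointing down it reaches from about 275 to 825 mm from the base axis. Payload 5.2 kg.
Tool frame: the origin (TCP) lies on the front face of the gripper's body, between the roots of the fingers; the fingertips stand 84 mm ahead of it and the grasp point (between the pads) lies 65 mm ahead of it; z points along the fingers, y is the line along which they close (so a half turn about z gives the same grasp; the last joint's range is limited). The gripper opens to 93 mm and grips with 3 to 60 N. Pads are 15 mm wide; open, the fingers measure 128 mm over their backs; the gripper's body (75 mm by 188 mm) begins 65 mm behind the grasp point.
Start: joints at [1.04, 0.259, 1.535, -0, 1.348, -0.203], TCP at [177.057, 520.727, 302.753] pointing down, gripper open.
Joint ranges: [-3.14, 3.14], [-0.91, 2.08], [0.19, 2.58], [-1.22, 4.36], [0.22, 2.71], [-3.12, 3.12]. Speed limits (rad/s): [2.57, 2.57, 3.14, 3.14, 3.14, 3.14].

## Interface

Orientations are given as a unit quaternion [w, x, y, z].
In Python, from cell import manip, viewer, ticket gives the robot as it stands.
- The arm moves only by the shell command python3 -m handwheel 'ROWS' [FORCE]. ROWS is a JSON object of lists of equal length, an entry for each row: "grip": the gripper command: -1 is shut, 1 is fully open, values between are in proportion; "travel": the shift along the tool's x, y, z scaled (see below), a list of three; "delta_rot": the turn, a rotation vector about the tool's x, y, z scaled (see below), a list of three. In form: {"grip": [grip, ...], "travel": [[dx, dy, dz], ...], "delta_rot": [[wx, wy, wz], ...]}. A call has 1 to 20 rows; each row shifts and turns the commanded pose from where the row before left it, along the tool's axes as they then stand; what a row does not reach is not made up. The controller multiplies each number of a shift by 0.02 m and each number of a turn by 5 degrees. A row lasts 1/12 s, in which the tool goes at most 41.7 mm and 7.16 degrees, less where a joint would pass 70% of its speed; a pose out of reach is approached as far as the arm can. A call with a number of a shift or a turn outside -1 to 1 is refused whole. A call with a gripper value outside its range is refused whole. The fingers move at their own pace and stop on an object; FORCE is the grip in N (left out, the last holds). Time passes only in rows, so rows that do not move let the fingers close. It gives the time, the measured TCP pose, the force, the opening and the grip force at its end, in the units of the state.
- manip.observe(): the state, without advancing time (a new reading comes with each control period).
- viewer.capture(name): name is "side" or "top"; returns a dict with "color" (480x640x3 uint8, red, green, blue), "depth" (480x640 float32, mm along the optical axis (not along the pixel's ray), 0 where there is no reading), "vertical_fov" (degrees; the focal length in pixels is half the picture's height over the tangent of half this angle, whatever the lens; pixels are square), "cx", "cy" (the principal point, pixels), "view" (4x4, takes a point from world to camera coordinates). Camera axes: x right, y down, z forward; pixel columns grow to the right and rows downward; lengths in mm; the calibration is good to about 2 mm. A picture is of the moment at which its call begins.
- ticket.finish_job(): hands the job in; it is judged then, once.
The state is a dict: "t": time; "joint_pos": joint angles; "joint_vel": joint speeds; "tau": joint torques, N m; "eef_pos": TCP position; "tool_rot": TCP orientation; "wrist_force": force on the tool from outside, world axes, zero at the start; "ft_torque": the same for the moment, N m; "opening": finger opening in mm; "finger_force": force on a finger pad.
Only numpy, scipy, OpenCV 4.12 (cv2) and the standard library are available. Lean on these libraries where they do the work, as an engineer would, in place of code of your own. Each camera call takes 0.05 s, during which the arm holds its last target. There are 200 camera calls.

## Task

Take the pocket scanner, hold its beam steady for a good second on the label of the bin that holds the steel brackets, from about a hand's breadth off, and lay it back on its charging pad without dropping it. Then take the bracket standing on the bench by its lug, set its foot flat on the drill jig with its long side along the long fence, and press it snugly into the corner, with about the push of a finger, so that it sits flush against both fences at once. Leave everything else where it is, and finish while still gripping the bracket and pressing it home, ready for drilling: do not let go.

Things in the scene. Friction and masses are not known exactly. Their poses are not given: they have to be found in the camera images.
- scanner_center (a point): Centre of the cordless pocket barcode scanner: a yellow box with black ends, 112 mm long (x), 44 mm wide (y), 26 mm high, 140 g, lying flat on its charging pad, so this point is 13 mm above its underside. Its own +x axis points out of the dark red window at its front end; an orange button and a dark screen are on its top, the button nearer the window.
- scanner_window (a point): The scanner's window, in the middle of its front end, 56 mm along the scanner's own +x from its centre. The beam leaves along +x.
- scanner: The scanner itself; origin in the centre of its underside, axes as above.
- pad: The scanner's charging pad: flat grey plate, 150 mm (x) x 76 mm (y), 12 mm thick, fixed to the bench, no rim. Origin in the centre of its underside; the scanner starts on it with its length along the pad's, window towards the pad's +x.
- bin_brackets_label (a point): Centre of the barcode label (white card, black bars, 64 x 34 mm) on the front of the blue bin that holds steel brackets, one of three in any order on a low shelf at the back (the others: black rubber feet, brass pins). It faces the robot, leaning back 40 degrees; own x axis points into the card and 40 degrees down. A level scanner at its height, 40 to 250 mm in front, slant under 60 degrees, reads it.
- bracket_lug (a point): Middle of the upright lug of the loose machined-steel bracket that stands on the bench (0.55 kg): foot 76 mm (x) x 56 mm (y) x 12 mm thick; along its middle a rounded lug 44 mm long (x), 10 mm thick (y), top at 58 mm, with a brass-bushed hole. This point is 35 mm above the underside of the foot. Take it by the lug, fingers closing along the bracket's y. Both ways round are alike. A push of about 10 N leaves the foot flat; well over 20 N tips it.
- bracket: The same bracket; origin in the centre of the underside of its foot, z up, x along the foot's long side.
- jig: Drill jig fixed on the bench: bright steel plate 190 mm (x) x 150 mm (y), 14 mm thick, origin in the centre of its underside. Two black fences stand 16 mm above the plate on its +x and +y sides. Plate, fences and the bracket's foot are ground, lightly oiled steel and slide easily on one another (friction about 0.2).
- jig_corner (a point): Where the planes of the two fences' inner faces meet, on the top face of the jig plate: 60 mm along x and 45 mm along y from the jig's centre, 14 mm up. Axes as the jig's: the bracket goes to the -x, -y side of this point; fully home, the centre of its foot lies at -38 mm, -28 mm from it.
- fence_long: The long fence, along the jig's x, on the +y side: 120 mm long, 18 mm thick, 16 mm high; its inner face looks to -y of the jig and stops 15 mm short of the corner. Origin in the centre of its underside.
- fence_end: The short end fence, along the jig's y, on the +x side: 85 mm long, 18 mm thick, 16 mm high; its inner face looks to -x of the jig and stops 15 mm short of the corner. Origin in the centre of its underside.
- screwdriver: Bystander: loose screwdriver with a dark green handle, about 210 mm long, lying along its x.
- lid_stay: Bystander: loose bright steel lid stay, a bar with a round disc at each end, 184 mm long, 13 mm high, lying along its x.
- latch: Bystander: small loose steel toggle latch, 75 mm long, 13 mm high.
- bottle: Bystander: loose white bottle with a green cap, 48 mm across, 115 mm high.
- tape: Bystander: loose amber roll of tape lying flat, 84 mm across, 24 mm high.
- marker: Bystander: loose blue marker pen, 110 mm long, 16 mm thick, lying along its x.
Not all that is in view belongs to the job. Of the things that look like the scanner, the smallest one is meant.

How it is judged:
By the outcome, as a careful person would: the job done as asked, in the order asked, and still so for the second after the job is handed in, while the arm keeps its last pose, push and grip.
It also fails if it takes over 58 s, if anything falls off the work surface, if the arm or the gripper's body presses on something with over 40 N, if the wrist force passes 120 N, or if a joint passes its speed limit or range.

## Working session

There is one attempt and no reset: what is moved stays moved. The work goes in short steps, Python scripts to look and compute and a shell command to move; the robot and the scene stay as the last step left them, time stands still between calls to the robot, and variables do not carry over. Pictures are saved under pics/ and viewed, at most 10 in all, crops included, and the job is handed in when it is done.

```bash
ls; mkdir -p pics
cat > h.py <<'E'
import numpy as np, cv2
from cell import manip, viewer, ticket
from scipy.spatial.transform import Rotation as R
def snap(n,save=None):
    c=viewer.capture(n); np.savez('last_%s.npz'%n,**c)
    if save: cv2.imwrite('pics/'+save,c['color'][:,:,::-1])
    return c
def load(n): return dict(np.load('last_%s.npz'%n))
def P(c,u,v,z=None):
    f=240/np.tan(np.radians(float(c['vertical_fov']))/2)
    d=c['depth'][int(round(v)),int(round(u))]
    r=np.array([(u-c['cx'])/f,(v-c['cy'])/f,1.]); V=np.linalg.inv(c['view'])
    if z is not None:
        w=V[:3,:3]@r; d=(z-V[2,3])/w[2]
    return V[:3,:3]@(r*d)+V[:3,3]
def proj(c,p):
    f=240/np.tan(np.radians(float(c['vertical_fov']))/2)
    q=c['view'][:3,:3]@np.asarray(p,float)+c['view'][:3,3]
    return q[0]/q[2]*f+c['cx'],q[1]/q[2]*f+c['cy']
def tool():
    s=manip.observe(); q=s['tool_rot']; return np.array(s['eef_pos']),R.from_quat([q[1],q[2],q[3],q[0]])
E
python3 - <<'E'
from h import *
for n in('top','side'):
    c=snap(n,n+'1.png'); print(n,c['vertical_fov'],c['cx'],c['cy'],np.round(c['view'],3).tolist())
s=manip.observe();print(s)
p,r=tool();print(r.as_matrix().round(3))
E
```

```text
pics
top 43.75005274609962 321.0647318266795 241.42582365643884 [[0.021, -1.0, 0.002, -30.994], [-0.974, -0.021, -0.224, 539.663], [0.224, 0.003, -0.975, 1390.593], [0.0, 0.0, 0.0, 1.0]]
side 47.468617384652234 321.3557880780814 238.22225155968437 [[0.955, -0.297, -0.005, -482.588], [-0.154, -0.481, -0.863, 143.773], [0.254, 0.825, -0.505, 1372.02], [0.0, 0.0, 0.0, 1.0]]
{'t': 0.1, 'joint_pos': array([ 1.04017223e+00,  2.59234840e-01,  1.53593307e+00,  2.07925661e-05,
        1.34797325e+00, -2.02780165e-01]), 'joint_vel': array([-2.16202111e-03, -2.58986843e-03, -2.56785257e-03,  1.01652348e-06,
        1.10023112e-03,  5.45064026e-04]), 'tau': array([ 3.49851514e-03, -4.38211584e+01, -2.84646696e+01,  7.19755213e-02,
        3.61094240e-02, -2.08229125e-05]), 'eef_pos': array([176.89046393, 520.42472931, 302.03599485]), 'tool_rot': array([-2.87063819e-04,  1.63191070e-01,  9.86594180e-01, -7.19143563e-04]), 'wrist_force': array([ 0.15335957, -0.47082977, -0.44443455]), 'ft_torque': array([-0.03163869,  0.01754404, -0.03153801]), 'finger_force': 0.0, 'opening': 93.10852122879388}
[[-0.947  0.322 -0.001]
 [ 0.322  0.947 -0.001]
 [ 0.    -0.002 -1.   ]]
```

View pics/top1.png

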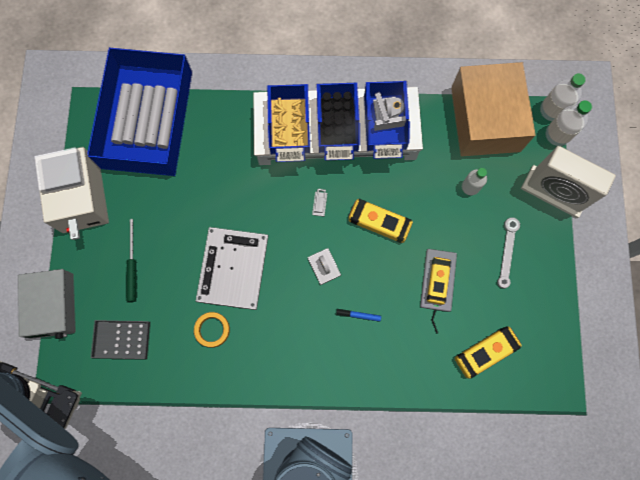

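View pics/side1.png

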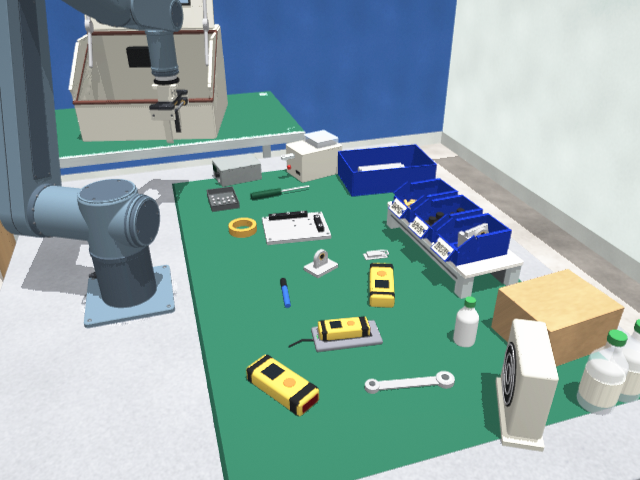

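Top view: the scanner lies on its pad at (438,280), the brackets bin is the right one with its label at (388,152), the bracket stands at (324,266), and the jig is at (232,268) with the corner to its upper left. I'll enlarge these.

Run:
```python
from h import *
c=load('top');im=c['color'][:,:,::-1]
def t(u,v):return cv2.resize(im[v:v+75,u:u+100],(400,300),interpolation=cv2.INTER_CUBIC)
cv2.imwrite('pics/mont.png',np.vstack([np.hstack([t(390,243),t(275,230)]),np.hstack([t(185,226),t(340,110)])]))
```

```text
(no output)
```

View pics/mont.png

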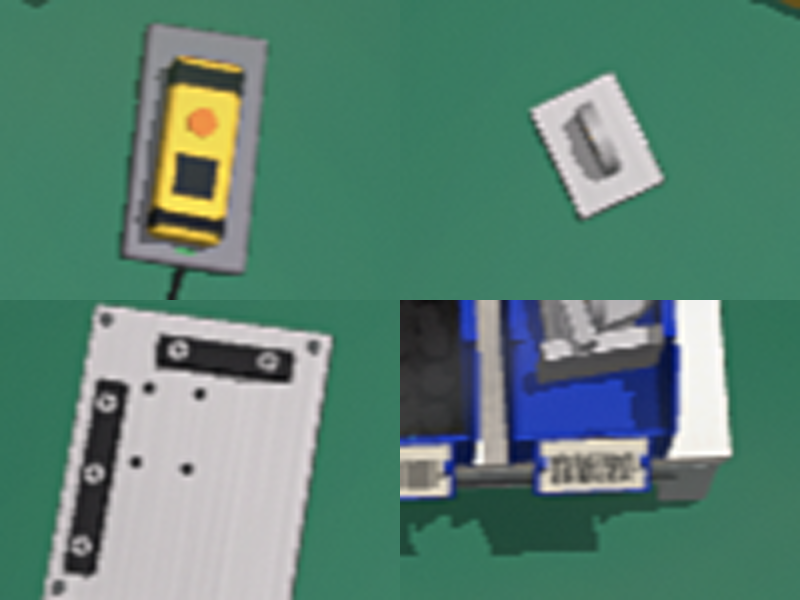

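The crops show: pad corners (150,25),(267,40),(242,273),(122,257); bracket foot corners (531,108),(612,75),(663,180),(582,217); inner fence edges (127,383)-(95,573) and (158,365)-(290,381); label corners (543,440),(652,440),(645,492),(537,490).

Run:
```python
from h import *
c=load('top');np.set_printoptions(precision=1,suppress=True)
def q(x,y,ox,oy,z=None): return P(c,(x+.5)/4-.5+ox,(y+.5)/4-.5+oy,z)
def show(n,pts,ox,oy,z,dx=0,dy=0):
    A=np.array([q(x-dx,y-dy,ox,oy,z) for x,y in pts]);B=np.array([q(x-dx,y-dy,ox,oy) for x,y in pts])
    print(n,A[:,:2].tolist() if 0 else '\n',A,'mean',A.mean(0));print(' depthz',B[:,2]);
    d=np.diff(np.vstack([A,A[:1]]),axis=0);print(' len',np.hypot(d[:,0],d[:,1]),'ang',np.degrees(np.arctan2(d[:,1],d[:,0])))
show('pad',[(150,25),(267,40),(242,273),(122,257)],390,243,12)
show('scan',[(176,60),(243,68),(222,243),(148,236)],390,243,38)
show('btn/screen',[(194,177),(202,123)],390,243,38)
show('br',[(531,108),(612,75),(663,180),(582,217)],275,230,12,400,0)
show('fl',[(95,573),(127,383)],185,226,30,0,300)
show('fe',[(290,381),(158,365)],185,226,30,0,300)
L=[q(x-400,y-300,340,110) for x,y in [(543,440),(652,440),(645,492),(537,490),(595,466)]];print(np.array(L))
# depth-based scanner top & lug
f=240/np.tan(np.radians(c['vertical_fov'])/2)
v,u=np.mgrid[:480,:640];D=c['depth'];V=np.linalg.inv(c['view'])
X=np.stack([(u-c['cx'])/f*D,(v-c['cy'])/f*D,D],-1)@V[:3,:3].T+V[:3,3]
def rect(n,r,lo,hi):
    y0,y1,x0,x1=r;Q=X[y0:y1,x0:x1].reshape(-1,3);Q=Q[(Q[:,2]>lo)&(Q[:,2]<hi)]
    print(n,len(Q),cv2.minAreaRect(Q[:,:2].astype(np.float32)),Q[:,2].mean())
rect('scanner',(250,312,420,456),30,45)
rect('pad',(246,315,416,462),7,17)
rect('lug',(235,290,300,345),45,65)
rect('foot',(235,290,300,345),6,18)
rect('jig',(220,315,190,275),8,19)
rect('label',(147,160,372,405),20,150)
np.save('X.npy',X)
print('cam',V[:3,3])
```

```text
pad 
 [[ 538.  -285.8   12. ]
 [ 529.9 -358.8   12. ]
 [ 383.7 -339.1   12. ]
 [ 392.  -265.8   12. ]] mean [ 460.9 -312.4   12. ]
 depthz [ 1.3 13.   7.7 -2.3]
 len [ 73.5 147.5  73.8 147.3] ang [-96.3 172.3  83.6  -7.8]
scan 
 [[ 510.6 -296.6   38. ]
 [ 506.5 -337.6   38. ]
 [ 398.6 -322.    38. ]
 [ 401.9 -277.4   38. ]] mean [ 454.4 -308.4   38. ]
 depthz [32.5 40.4 10.4  6.1]
 len [ 41.2 109.   44.7 110.4] ang [-95.8 171.7  85.8 -10. ]
btn/screen 
 [[ 438.4 -306.    38. ]
 [ 471.7 -311.7   38. ]] mean [ 455.1 -308.8   38. ]
 depthz [43.4 38.8]
 len [33.8 33.8] ang [ -9.6 170.4]
br 
 [[511.8  13.9  12. ]
 [534.  -36.3  12. ]
 [468.  -69.2  12. ]
 [443.8 -19.4  12. ]] mean [489.4 -27.8  12. ]
 depthz [ 5.6 12.8  8.1 -0.7]
 len [54.9 73.7 55.3 75.8] ang [ -66.2 -153.5  116.    26.1]
fl 
 [[410.7 251.8  30. ]
 [529.3 239.4  30. ]] mean [470.  245.6  30. ]
 depthz [23.7 29. ]
 len [119.3 119.3] ang [ -5.9 174.1]
fe 
 [[532.7 138.6  30. ]
 [541.1 220.9  30. ]] mean [536.9 179.7  30. ]
 depthz [20.3 17. ]
 len [82.7 82.7] ang [ 84.2 -95.8]
[[ 773.7 -147.1  109.9]
 [ 776.5 -213.9  106.8
[... 176 characters left out ...]
30175781) 37.4952254040961
pad 863 ((461.2707214355469, -313.6996765136719), (113.24324798583984, 171.85231018066406), 89.1026840209961) 11.54872336987038
lug 69 ((488.1480407714844, -29.46524429321289), (36.95180130004883, 10.718525886535645), 27.212432861328125) 54.15848490813287
foot 607 ((500.2025451660156, -22.962322235107422), (131.75071716308594, 110.292236328125), 1.3005154132843018) 11.134835406312398
jig 3603 ((483.19830322265625, 200.968994140625), (235.0498809814453, 206.5008087158203), 2.8769500255584717) 13.630392730386891
label 367 ((763.5376586914062, -184.84747314453125), (28.946584701538086, 88.27894592285156), 4.197783470153809) 94.87709065871204
cam [ 215.   -23.8 1476.2]
```

Everything checks out: pad 147×74, foot 75×55, and the height readings match. Estimates: scanner (456,-310) at yaw -9°, label (763,-180,96), bracket (489,-28) at yaw 26.5°, fence axis yaw -6°. Moving above the scanner.

```bash
python3 -m handwheel '{"grip":[1,1,1,1,1,1,1,1,1,1,1,1,1,1,1,1,1,1,1,1],"travel":[[0,0,0],[-0.2,-0.5,0],[-0.52,-1,0],[-0.52,-1,0],[-0.52,-1,0],[-0.52,-1,0],[-0.52,-1,0],[-0.52,-1,0],[-0.52,-1,0],[-0.52,-1,0],[-0.52,-1,0],[-0.52,-1,0],[-0.52,-1,0],[-0.52,-1,0],[-0.52,-1,0],[-0.52,-1,0],[-0.52,-1,0],[-0.52,-1,0],[-0.52,-1,0],[-0.52,-1,0]],"delta_rot":[[0,0,-0.98],[0,0,-0.98],[0,0,0],[0,0,0],[0,0,0],[0,0,0],[0,0,0],[0,0,0],[0,0,0],[0,0,0],[0,0,0],[0,0,0],[0,0,0],[0,0,0],[0,0,0],[0,0,0],[0,0,0],[0,0,0],[0,0,0],[0,0,0]]}' 15
cat >> h.py <<'E'
def to(x,y,z,yaw):
    p,r=tool();m=r.as_matrix();a=np.degrees(np.arctan2(m[1,0],m[0,0]))
    t=np.radians(yaw);M=np.array([[np.cos(t),np.sin(t),0],[np.sin(t),-np.cos(t),0],[0,0,-1]])
    s=manip.observe()
    print('t %.2f'%s['t'],'tcp',p.round(1),'yaw %.2f'%a,'tilt',np.degrees(m[:2,2]).round(2),'F',np.round(s['wrist_force'],1),'open %.1f'%s['opening'],'ff %.1f'%s['finger_force'],'j',np.round(s['joint_pos'],2))
    print('units after turning:',(M.T@(np.array([x,y,z])-p)/20).round(2),'turn units full rotvec',np.degrees((r.inv()*R.from_matrix(M)).as_rotvec()).round(2)/5)
E
python3 -c "
from h import *
to(456,-310,200,171)"
```

```text
t: 1.77
eef_pos: [307.1, 124.2, 302.6]
tool_rot: [-0.0, 0.078, 0.997, -0.0]
wrist_force: [0.4, -0.8, -0.3]
opening: 92.9
finger_force: 0.0
t 1.77 tcp [307.1 124.2 302.6] yaw 171.02 tilt [-0.01 -0.  ] F [ 0.4 -0.8 -0.3] open 92.9 ff 0.0 j [ 0.04 -0.16  1.98  0.    1.32 -1.37]
units after turning: [-10.75 -20.28   5.13] turn units full rotvec [-0.    -0.002  0.004]
```

```bash
python3 -m handwheel '{"grip":[1,1,1,1,1,1,1,1,1,1,1,1,1,1,1,1,1,1,1,1],"travel":[[-0.54,-1,0.25],[-0.54,-1,0.25],[-0.54,-1,0.25],[-0.54,-1,0.25],[-0.54,-1,0.25],[-0.54,-1,0.25],[-0.54,-1,0.25],[-0.54,-1,0.25],[-0.54,-1,0.25],[-0.54,-1,0.25],[-0.54,-1,0.25],[-0.54,-1,0.25],[-0.54,-1,0.25],[-0.54,-1,0.25],[-0.54,-1,0.25],[-0.54,-1,0.25],[-0.54,-1,0.25],[-0.54,-1,0.25],[-0.54,-1,0.25],[-0.54,-1,0.25]],"delta_rot":[[0,0,0],[0,0,0],[0,0,0],[0,0,0],[0,0,0],[0,0,0],[0,0,0],[0,0,0],[0,0,0],[0,0,0],[0,0,0],[0,0,0],[0,0,0],[0,0,0],[0,0,0],[0,0,0],[0,0,0],[0,0,0],[0,0,0],[0,0,0]]}' 15
python3 -c "
from h import *
to(456,-310,100,171)
c=snap('side')
im=c['color'][:,:,::-1][220:400,230:470];cv2.imwrite('pics/s2.png',cv2.resize(im,(800,600),interpolation=2))
for n,p in dict(sc=(456,-310,25),win=(511.3,-318.8,25),padc=(461,-312.5,12)).items(): print(n,np.round(proj(c,p),1), (np.array(proj(c,p))-[230,220])*10/3)
"
```

```text
t: 3.43
eef_pos: [458.2, -304.5, 202.0]
tool_rot: [-0.0, 0.078, 0.997, 0.0]
wrist_force: [0.2, 0.5, 0.8]
opening: 93.0
finger_force: 0.0
t 3.43 tcp [ 458.2 -304.5  202. ] yaw 171.01 tilt [-0.04  0.04] F [0.2 0.5 0.8] open 93.0 ff 0.0 j [-0.79  0.35  1.67  0.    1.12 -2.2 ]
units after turning: [ 0.06 -0.29  5.1 ] turn units full rotvec [ 0.008 -0.01   0.002]
sc [341.4 328.2] [371.37605913 360.62366442]
win [366.  325.8] [453.22071387 352.60173303]
padc [343.8 333. ] [379.34618527 376.51454541]
```

View pics/s2.png

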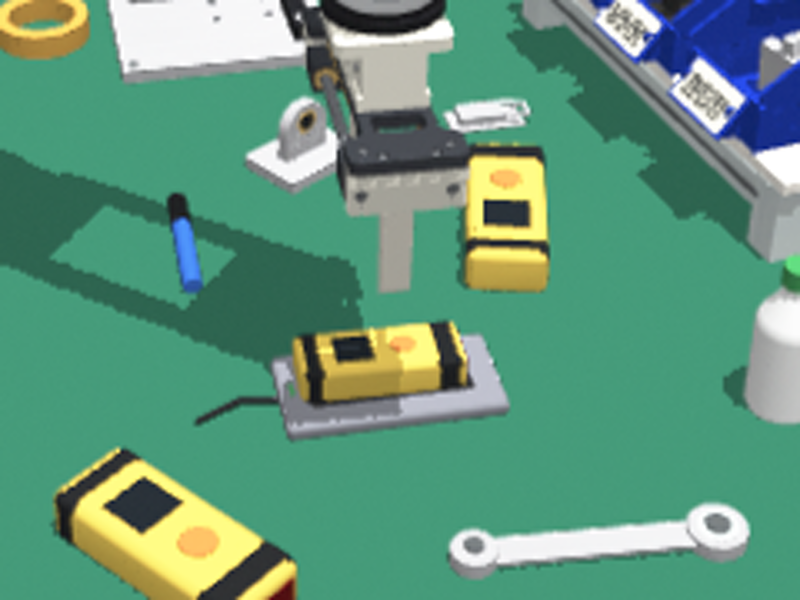

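The side crop shows the scanner's top centre at about (384,345) and the pad's at (389,387), about 10 crop pixels right of the prediction. I'll cross-check with the fingertip and side depth.

Run:
```python
from h import *
np.set_printoptions(precision=1,suppress=True)
c=load('side')
k=lambda p:((np.array(proj(c,p))-[230,220])*10/3+1.2).round(0)
p,r=tool()
for s in(1,-1):
  t=p+r.apply([0,s*46.5,84]);print('tip',k(t))
for n,q in dict(top=(456,-310,38),pad=(461,-312.5,12)).items():print(n,k(q))
Q=lambda x,y,z=None:P(c,230+(x-1.2)/10*3,220+(y-1.2)/10*3,z)
for n,pts,z in[('pad',[(272,362),(485,337),(508,410),(290,438)],12),('scan',[(300,335),(455,322),(468,352),(312,370)],38),('foot',[(245,160),(292,188)],12),('lug top',[(297,100)],58)]:
  A=np.array([Q(x,y,z) for x,y in pts]);print(n,'\n',A,A.mean(0))
f=240/np.tan(np.radians(c['vertical_fov'])/2)
v,u=np.mgrid[:480,:640];D=c['depth'];V=np.linalg.inv(c['view'])
X=np.stack([(u-c['cx'])/f*D,(v-c['cy'])/f*D,D],-1)@V[:3,:3].T+V[:3,3]
def rect(n,r,lo,hi):
    y0,y1,x0,x1=r;W=X[y0:y1,x0:x1].reshape(-1,3);W=W[(W[:,2]>lo)&(W[:,2]<hi)]
    print(n,len(W),cv2.minAreaRect(W[:,:2].astype(np.float32)),W.mean(0))
rect('scan',(312,345,315,374),32,45)
# colour-based top edge check in top image
h=load('top');im=h['color'];X=np.load('X.npy')
hsv=cv2.cvtColor(im,cv2.COLOR_RGB2HSV)
m=np.zeros((480,640),bool);m[250:312,420:456]=1
m&=(X[:,:,2]>33)&(X[:,:,2]<45)
W=X[m];print('top scan mean',W.mean(0),cv2.minAreaRect(W[:,:2].astype(np.float32)))
```

```text
tip [366. 207.]
tip [392. 292.]
top [373. 347.]
pad [381. 378.]
pad 
 [[ 395.9 -274.7   12. ]
 [ 544.3 -293.7   12. ]
 [ 530.1 -368.5   12. ]
 [ 385.6 -350.9   12. ]] [ 464.  -321.9   12. ]
scan 
 [[ 413.3 -283.6   38. ]
 [ 517.7 -302.2   38. ]
 [ 514.4 -334.4   38. ]
 [ 410.2 -320.6   38. ]] [ 463.9 -310.2   38. ]
foot 
 [[445.7 -28.5  12. ]
 [470.  -77.9  12. ]] [457.9 -53.2  12. ]
lug top 
 [[490.6 -25.2  58. ]] [490.6 -25.2  58. ]
scan 700 ((459.6773986816406, -313.39990234375), (49.353450775146484, 111.86468505859375), 80.53731536865234) [ 457.9 -317.3   38. ]
top scan mean [ 454.9 -309.4   38.1] ((456.7347412109375, -309.8116455078125), (44.251808166503906, 112.41295623779297), 81.47967529296875)
```

Differences amount to 1–3 px; the fingertip prediction matches the picture, and the scanner fuses to about (458,-311). The grasp tolerates that, so I descend to TCP z=100 (tips 16 mm, above the 12 mm pad) and close.

```bash
python3 -m handwheel '{"grip":[1,1,1,1,1,1,1,-0.5,-1,-1,-1,-1,-1,-1,-1,-1],"travel":[[0,-0.34,0.5],[0,0,1],[0,0,1],[0,0,1],[0,0,1],[0,0,0.6],[0,0,0],[0,0,0],[0,0,0],[0,0,0],[0,0,0],[0,0,0],[0,0,0],[0,0,0],[0,0,0],[0,0,0]],"delta_rot":[[0,0,0],[0,0,0],[0,0,0],[0,0,0],[0,0,0],[0,0,0],[0,0,0],[0,0,0],[0,0,0],[0,0,0],[0,0,0],[0,0,0],[0,0,0],[0,0,0],[0,0,0],[0,0,0]]}' 20
python3 -c "
from h import *
to(458,-311,100,171)"
```

```text
t: 4.82
eef_pos: [457.1, -310.4, 100.9]
tool_rot: [0.0, 0.078, 0.997, -0.0]
wrist_force: [-0.1, 0.2, 1.8]
opening: 44.2
finger_force: 20.0
t 4.82 tcp [ 457.1 -310.4  100.9] yaw 171.01 tilt [ 0.01 -0.01] F [-0.1  0.2  1.8] open 44.2 ff 20.0 j [-0.8   0.48  1.77 -0.    0.9  -2.21]
units after turning: [-0.05 -0.02  0.05] turn units full rotvec [-0.002  0.002  0.002]
```

```bash
python3 -m handwheel '{"grip":[-1,-1,-1,-1,-1,-1,-1,-1,-1,-1,-1,-1,-1,-1,-1,-1,-1,-1,-1,-1],"travel":[[0,0,-0.3],[0,0,-0.6],[0,0,-0.8],[0,0,-0.8],[0,0,-0.7],[0,0,-0.3],[-0.3,0.2,-0.1],[-0.6,0.5,0],[-0.8,0.6,0],[-0.9,0.7,0],[-0.9,0.7,0],[-0.9,0.7,0],[-0.9,0.6,0],[-0.9,0.6,0],[-0.8,0.6,0],[-0.6,0.4,0],[-0.4,0.25,0],[-0.2,0.15,0],[0,0,0],[0,0,0]],"delta_rot":[[0,0,0],[0,0,0],[0,0,0],[0,0,-0.5],[0,0,-0.5],[0,0,-0.6],[0,0,-0.6],[0,0,0],[0,0,0],[0,0,0],[0,0,0],[0,0,0],[0,0,0],[0,0,0],[0,0,0],[0,0,0],[0,0,0],[0,0,0],[0,0,0],[0,0,0]]}' 20
python3 - <<'E'
from h import *
to(617,-185,172.5,182)
c=snap('side');t=snap('top')
a=cv2.resize(c['color'][150:300,330:530],(400,300),interpolation=2);b=cv2.resize(t['color'][120:270,300:500],(400,300),interpolation=2)
cv2.imwrite('pics/s3.png',np.hstack([a,b])[:,:,::-1])
for q in[(763,-180,96)]+[(x,-185+(x-617)*.035,96.) for x in (617,673)]:print(((np.array(proj(c,q))-[330,150])*2).round(),((np.array(proj(t,q))-[300,120])*2+[400,0]).round())
E
```

```text
t: 6.48
eef_pos: [616.5, -185.2, 172.6]
tool_rot: [-0.0, -0.018, 1.0, -0.0]
wrist_force: [0.2, -0.6, -1.0]
opening: 44.1
finger_force: 20.0
t 6.48 tcp [ 616.5 -185.2  172.6] yaw -177.98 tilt [-0.05 -0.  ] F [ 0.2 -0.6 -1. ] open 44.1 ff 20.0 j [-0.46  0.53  1.46 -0.    1.15 -2.07]
units after turning: [-0.02  0.01  0.  ] turn units full rotvec [-0.    -0.01   0.004]
[221. 200.] [577.  62.]
[115. 222.] [581. 177.]
[157. 213.] [579. 132.]
```

View pics/s3.png

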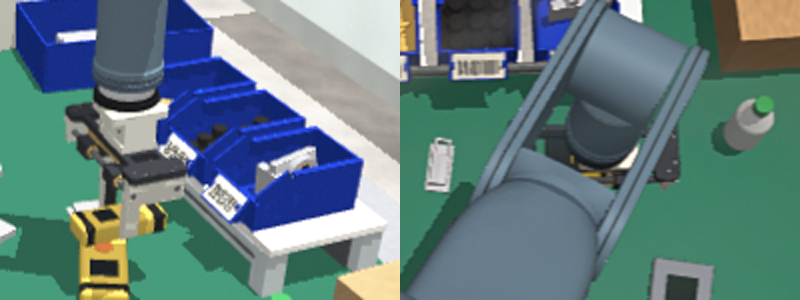

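The left crop shows the held scanner at (118,222), pointing at the brackets bin's label at (222,197), which matches the predicted label position. Holding for 20 rows.

```bash
python3 -m handwheel '{"grip":[-1,-1,-1,-1,-1,-1,-1,-1,-1,-1,-1,-1,-1,-1,-1,-1,-1,-1,-1,-1],"travel":[[0,0,0],[0,0,0],[0,0,0],[0,0,0],[0,0,0],[0,0,0],[0,0,0],[0,0,0],[0,0,0],[0,0,0],[0,0,0],[0,0,0],[0,0,0],[0,0,0],[0,0,0],[0,0,0],[0,0,0],[0,0,0],[0,0,0],[0,0,0]],"delta_rot":[[0,0,0],[0,0,0],[0,0,0],[0,0,0],[0,0,0],[0,0,0],[0,0,0],[0,0,0],[0,0,0],[0,0,0],[0,0,0],[0,0,0],[0,0,0],[0,0,0],[0,0,0],[0,0,0],[0,0,0],[0,0,0],[0,0,0],[0,0,0]]}' 20
python3 - <<'E'
from h import *
to(457.5,-310.6,172.5,171)
E
```

```text
t: 8.25
eef_pos: [617.0, -184.9, 172.8]
tool_rot: [-0.0, -0.018, 1.0, -0.0]
wrist_force: [0.8, -0.5, -1.6]
opening: 43.9
finger_force: 20.0
t 8.25 tcp [ 617.  -184.9  172.8] yaw -177.98 tilt [-0. -0.] F [ 0.8 -0.5 -1.6] open 43.9 ff 20.0 j [-0.46  0.53  1.46 -0.    1.15 -2.07]
units after turning: [ 6.89 -7.46  0.01] turn units full rotvec [-0.    -0.     2.204]
```

```bash
python3 -m handwheel '{"grip":[-1,-1,-1,-1,-1,-1,-1,-1,-1,-1,-1,-1,-1,-1,-1,-1,-1,-1],"travel":[[0,0,0],[0,0,0],[0,0,0],[0,0,0],[0.3,-0.3,0],[0.5,-0.6,0],[0.7,-0.8,0],[0.8,-0.85,0],[0.8,-0.85,0],[0.8,-0.9,0],[0.8,-0.85,0],[0.8,-0.85,0],[0.6,-0.65,0],[0.5,-0.5,0],[0.29,-0.31,0],[0,0,0.5],[0,0,0],[0,0,0]],"delta_rot":[[0,0,0.4],[0,0,0.6],[0,0,0.7],[0,0,0.5],[0,0,0],[0,0,0],[0,0,0],[0,0,0],[0,0,0],[0,0,0],[0,0,0],[0,0,0],[0,0,0],[0,0,0],[0,0,0],[0,0,0],[0,0,0],[0,0,0]]}' 20
python3 - <<'E'
from h import *
to(457.3,-310.6,103,171)
E
```

```text
t: 9.75
eef_pos: [457.3, -310.2, 161.9]
tool_rot: [-0.001, 0.078, 0.997, 0.001]
wrist_force: [-0.5, 1.3, -2.0]
opening: 44.0
finger_force: 20.0
t 9.75 tcp [ 457.3 -310.2  161.9] yaw 171.03 tilt [-0.06  0.08] F [-0.5  1.3 -2. ] open 44.0 ff 20.0 j [-0.8   0.4   1.71  0.    1.03 -2.21]
units after turning: [-0.   -0.02  2.94] turn units full rotvec [ 0.014 -0.014  0.006]
```

Lower to 103, then in small steps to contact near 100.9.

```bash
python3 -m handwheel '{"grip":[-1,-1,-1,-1,-1,-1,-1,-1,-1,-1,-1],"travel":[[0,0,0.4],[0,0,0.7],[0,0,0.7],[0,0,0.6],[0,0,0.4],[0,0,0.1],[0,0,0.04],[0,0,0.04],[0,0,0.02],[0,0,0],[0,0,0]],"delta_rot":[[0,0,0],[0,0,0],[0,0,0],[0,0,0],[0,0,0],[0,0,0],[0,0,0],[0,0,0],[0,0,0],[0,0,0],[0,0,0]]}' 20
python3 - <<'E'
from h import *
to(457.3,-310.6,100.9,171)
E
```

```text
t: 10.67
eef_pos: [457.8, -311.0, 103.3]
tool_rot: [0.0, 0.078, 0.997, -0.0]
wrist_force: [-0.6, -0.1, -0.9]
opening: 43.7
finger_force: 20.0
t 10.67 tcp [ 457.8 -311.   103.3] yaw 171.02 tilt [ 0.04 -0.05] F [-0.6 -0.1 -0.9] open 43.7 ff 20.0 j [-0.8   0.48  1.76 -0.    0.9  -2.21]
units after turning: [0.03 0.02 0.12] turn units full rotvec [-0.008  0.01   0.004]
```

```bash
python3 -m handwheel '{"grip":[-1,-1,-1,-1,-1,-1],"travel":[[0,0,0.04],[0,0,0.04],[0,0,0.03],[0,0,0.03],[0,0,0],[0,0,0]],"delta_rot":[[0,0,0],[0,0,0],[0,0,0],[0,0,0],[0,0,0],[0,0,0]]}' 20
python3 - <<'E'
from h import *
to(457.3,-310.6,100.9,171)
E
```

```text
t: 11.17
eef_pos: [457.6, -310.8, 100.9]
tool_rot: [0.0, 0.078, 0.997, -0.0]
wrist_force: [-2.2, 1.0, 7.8]
opening: 43.8
finger_force: 20.0
t 11.17 tcp [ 457.6 -310.8  100.9] yaw 171.02 tilt [ 0.02 -0.03] F [-2.2  1.   7.8] open 43.8 ff 20.0 j [-0.8   0.48  1.76 -0.    0.9  -2.21]
units after turning: [0.02 0.01 0.  ] turn units full rotvec [-0.004  0.004  0.004]
```

```bash
python3 -m handwheel '{"grip":[-0.5,0,0.5,1,1,1,1,1,1,1,1,1,1,1,1,1,1,1,1],"travel":[[0,0,0],[0,0,0],[0,0,0],[0,0,0],[0,0,0],[0,0,0],[0,0,0],[0,0,-0.3],[0,0,-0.6],[0,0,-0.8],[0,0,-0.8],[0,0,-1],[0,0,0],[0,0,0],[0,0,0],[0,0,0],[0,0,0],[0,0,0],[0,0,0]],"delta_rot":[[0,0,0],[0,0,0],[0,0,0],[0,0,0],[0,0,0],[0,0,0],[0,0,0],[0,0,0],[0,0,0],[0,0,0],[0,0,-0.5],[0,0,-1],[0,0,-1],[0,0,-1],[0,0,-1],[0,0,-1],[0,0,-1],[0,0,-0.6],[0,0,0]]}' 20
python3 - <<'E'
from h import *
to(489,-28.5,170,206.4)
c=snap('side');np.set_printoptions(precision=1,suppress=True)
f=240/np.tan(np.radians(c['vertical_fov'])/2)
v,u=np.mgrid[:480,:640];D=c['depth'];V=np.linalg.inv(c['view'])
X=np.stack([(u-c['cx'])/f*D,(v-c['cy'])/f*D,D],-1)@V[:3,:3].T+V[:3,3]
W=X[312:345,315:374].reshape(-1,3);W=W[(W[:,2]>32)&(W[:,2]<45)];print(len(W),cv2.minAreaRect(W[:,:2].astype(np.float32)),W.mean(0))
E
```

```text
t: 12.75
eef_pos: [457.6, -310.8, 170.4]
tool_rot: [0.0, -0.23, 0.973, -0.0]
wrist_force: [-0.2, 0.5, -0.1]
opening: 92.8
finger_force: 0.0
t 12.75 tcp [ 457.6 -310.8  170.4] yaw -153.37 tilt [ 0.01 -0.01] F [-0.2  0.5 -0.1] open 92.8 ff 0.0 j [-0.8   0.39  1.7  -0.    1.05 -2.83]
units after turning: [-7.68 11.94  0.02] turn units full rotvec [-0.004  0.002  0.046]
694 ((459.8980712890625, -315.538818359375), (49.729366302490234, 112.4647445678711), 79.54341125488281) [ 457.7 -317.9   37.9]
```

Scanner is back where it was. Over to the bracket.

```bash
python3 -m handwheel '{"grip":[1,1,1,1,1,1,1,1,1,1,1,1,1,1,1],"travel":[[-0.3,0.5,0],[-0.6,0.9,0],[-0.64,1,0],[-0.64,1,0],[-0.64,1,0],[-0.64,1,0],[-0.64,1,0],[-0.64,1,0],[-0.64,1,0],[-0.64,1,0],[-0.64,1,0],[-0.6,0.9,0],[-0.42,0.64,0],[0,0,0],[0,0,0]],"delta_rot":[[0,0,0],[0,0,0],[0,0,0],[0,0,0],[0,0,0],[0,0,0],[0,0,0],[0,0,0],[0,0,0],[0,0,0],[0,0,0],[0,0,0],[0,0,0],[0,0,0],[0,0,0]]}' 20
python3 - <<'E'
from h import *
to(489,-28.5,100,206.4)
c=snap('side')
u0,v0=[int(x) for x in proj(c,(489,-28,50))];u0-=60;v0-=45
cv2.imwrite('pics/s4.png',cv2.resize(c['color'][v0:v0+90,u0:u0+120,::-1],(640,480),interpolation=2))
p,r=tool()
for n,q in dict(lugtop=(489,-28.5,58),lug=(489,-28.5,35),tipA=p+r.apply([0,46,84]),tipB=p+r.apply([0,-46,84])).items():print(n,((np.array(proj(c,q))-[u0,v0])*16/3+2).round())
E
```

```text
t: 14.05
eef_pos: [488.1, -27.4, 170.1]
tool_rot: [-0.0, -0.23, 0.973, -0.0]
wrist_force: [0.7, -0.3, 0.5]
opening: 92.8
finger_force: 0.0
t 14.05 tcp [488.1 -27.4 170.1] yaw -153.40 tilt [-0.01 -0.01] F [ 0.7 -0.3  0.5] open 92.8 ff 0.0 j [-0.28  0.29  1.86 -0.    1.   -2.32]
units after turning: [-0.02 -0.07  3.5 ] turn units full rotvec [-0.    -0.002  0.04 ]
lugtop [325. 233.]
lug [325. 272.]
tipA [259. 151.]
tipB [388. 219.]
```

View pics/s4.png

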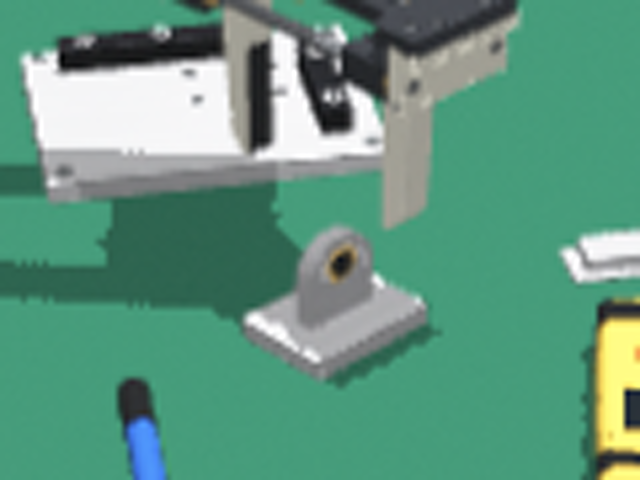

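The side view shows the bracket's lug top at (337,228), between the fingertips at about (260,150) and (400,225), within 4 mm of the estimate. Descend and grip.

```bash
python3 -m handwheel '{"grip":[1,1,1,1,1,1,0,-0.6,-0.8,-1,-1,-1,-1,-1,-1,-1],"travel":[[-0.07,-0.13,0.4],[0,0,0.9],[0,0,0.9],[0,0,0.8],[0,0,0.5],[0,0,0],[0,0,0],[0,0,0],[0,0,0],[0,0,0],[0,0,0],[0,0,0],[0,0,0],[0,0,0],[0,0,0],[0,0,0]],"delta_rot":[[0,0,0],[0,0,0],[0,0,0],[0,0,0],[0,0,0],[0,0,0],[0,0,0],[0,0,0],[0,0,0],[0,0,0],[0,0,0],[0,0,0],[0,0,0],[0,0,0],[0,0,0],[0,0,0]]}' 8
python3 -m handwheel '{"grip":[-1,-1,-1,-1],"travel":[[0,0,0],[0,0,0],[0,0,0],[0,0,0]],"delta_rot":[[0,0,0],[0,0,0],[0,0,0],[0,0,0]]}' 40
python3 - <<'E'
from h import *
to(490.5,-29,100,206.4)
E
```

```text
t: 15.43
eef_pos: [490.8, -30.1, 100.0]
tool_rot: [-0.0, -0.229, 0.973, 0.0]
wrist_force: [-0.5, -0.4, -1.0]
opening: 31.3
finger_force: 0.0
t: 15.77
eef_pos: [490.7, -30.1, 99.9]
tool_rot: [-0.0, -0.229, 0.973, 0.0]
wrist_force: [-0.1, 0.6, 0.0]
opening: 9.5
finger_force: 40.0
t 15.77 tcp [490.7 -30.1  99.9] yaw -153.49 tilt [-0.02  0.01] F [-0.1  0.6  0. ] open 9.5 ff 40.0 j [-0.29  0.4   1.92  0.    0.83 -2.32]
units after turning: [-0.02  0.05 -0.  ] turn units full rotvec [ 0.004 -0.002  0.022]
```

```bash
python3 -m handwheel '{"grip":[-1,-1,-1,-1,-1,-1,-1,-1,-1,-1],"travel":[[0,0,-0.3],[0,0,-0.6],[0,0,-0.7],[0,0,-0.6],[0,0,-0.3],[0,0,0],[0,0,0],[0,0,0],[0,0,0],[0,0,0]],"delta_rot":[[0,0,0],[0,0,0],[0,0,0.5],[0,0,1],[0,0,1],[0,0,1],[0,0,1],[0,0,1],[0,0,0.68],[0,0,0.3]]}' 40
python3 -m handwheel '{"grip":[-1,-1,-1,-1,-1,-1,-1,-1,-1,-1,-1,-1,-1,-1,-1,-1],"travel":[[0.1,0.3,0],[0.1,0.6,0],[0.1,0.9,0],[0.1,1,0],[0.1,1,0],[0.1,1,0],[0.1,1,0],[0.1,1,0],[0.1,1,0],[0.1,1,0],[0.1,0.9,0],[0.1,0.8,0],[0.1,0.6,0],[0.1,0.4,0],[0,0,0],[0,0,0]],"delta_rot":[[0,0,0],[0,0,0],[0,0,0],[0,0,0],[0,0,0],[0,0,0],[0,0,0],[0,0,0],[0,0,0],[0,0,0],[0,0,0],[0,0,0],[0,0,0],[0,0,0],[0,0,0],[0,0,0]]}' 40
python3 - <<'E'
from h import *
to(486.9,201.6,114,174.1)
c=snap('side')
u0,v0=[int(x) for x in proj(c,(490,205,50))];u0-=60;v0-=45
cv2.imwrite('pics/s5.png',cv2.resize(c['color'][v0:v0+90,u0:u0+120,::-1],(800,600),interpolation=2))
k=lambda q:((np.array(proj(c,q))-[u0,v0])*20/3+3).round()
u=np.array([.9947,-.1028,0]);v=np.array([.1028,.9947,0])
K=515.6*u+292.6*v
for n,q in dict(corner_top=K+[0,0,30],long1=K-15*u+[0,0,30],long2=K-135*u+[0,0,30],end1=K-15*v+[0,0,30],end2=K-100*v+[0,0,30]).items():print(n,k(q))
p,r=tool()
for a in(1,-1):
  for b in(1,-1):print('foot',a,b,k(p+r.apply([38*a,28*b,100])))
E
```

```text
t: 16.6
eef_pos: [490.1, -30.0, 149.6]
tool_rot: [-0.001, 0.053, 0.999, 0.0]
wrist_force: [-0.0, 0.1, -6.4]
opening: 9.4
finger_force: 40.0
t: 17.93
eef_pos: [486.0, 201.7, 149.8]
tool_rot: [-0.0, 0.051, 0.999, -0.0]
wrist_force: [-0.6, -0.5, -6.2]
opening: 10.0
finger_force: 40.0
t 17.93 tcp [486.  201.7 149.8] yaw 174.20 tilt [-0.04 -0.03] F [-0.6 -0.5 -6.2] open 10.0 ff 40.0 j [ 0.18  0.37  1.79 -0.    0.98 -1.29]
units after turning: [-0.04  0.    1.79] turn units full rotvec [-0.006 -0.006  0.02 ]
corner_top [497. 299.]
long1 [465. 302.]
long2 [207. 327.]
end1 [502. 313.]
end2 [537. 401.]
foot 1 1 [305. 294.]
foot 1 -1 [323. 351.]
foot -1 1 [470. 278.]
foot -1 -1 [492. 334.]
```

View pics/s5.png

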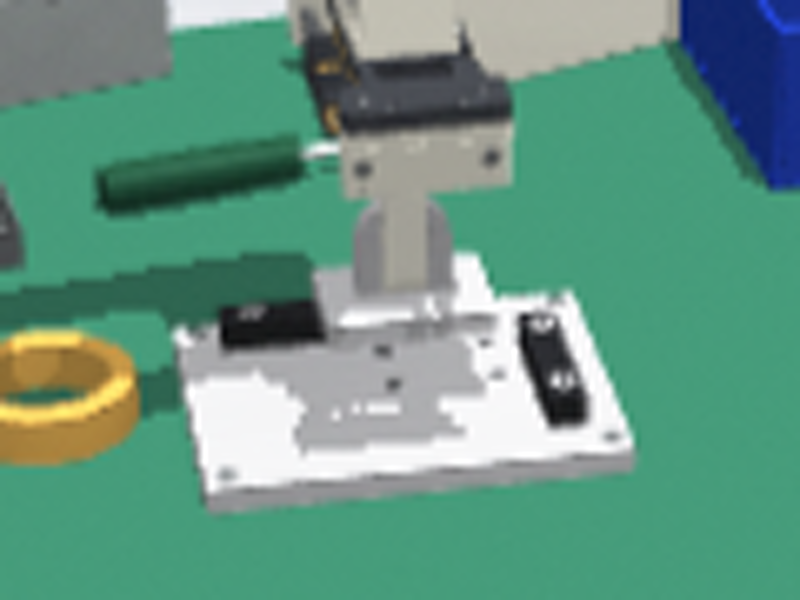

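The side view shows the bracket held upright over the plate, the end fence's inner edge running from (518,318) to (548,400), about 3 mm further out than estimated, so there is clear room. Lower it.

```bash
python3 -m handwheel '{"grip":[-1,-1,-1,-1,-1,-1,-1,-1,-1,-1],"travel":[[0,0,0.3],[0,0,0.5],[0,0,0.5],[0,0,0.25],[0,0,0.08],[0,0,0.04],[0,0,0.04],[0,0,0.04],[0,0,0.03],[0,0,0]],"delta_rot":[[0,0,0],[0,0,0],[0,0,0],[0,0,0],[0,0,0],[0,0,0],[0,0,0],[0,0,0],[0,0,0],[0,0,0]]}' 40
python3 - <<'E'
from h import *
to(486.9,201.6,114,174.1)
E
```

```text
t: 18.82
eef_pos: [486.6, 201.5, 114.5]
tool_rot: [0.0, 0.051, 0.999, 0.0]
wrist_force: [0.1, 0.6, -5.7]
opening: 9.9
finger_force: 40.0
t 18.82 tcp [486.6 201.5 114.5] yaw 174.12 tilt [0.03 0.  ] F [ 0.1  0.6 -5.7] open 9.9 ff 40.0 j [ 0.18  0.42  1.82 -0.    0.9  -1.29]
units after turning: [-0.01  0.01  0.03] turn units full rotvec [0.002 0.006 0.004]
```

```bash
python3 -m handwheel '{"grip":[-1,-1,-1,-1],"travel":[[0,0,0.03],[0,0,0.02],[0,0,0],[0,0,0]],"delta_rot":[[0,0,0],[0,0,0],[0,0,0],[0,0,0]]}' 40
python3 - <<'E'
from h import *
to(486.9,201.6,114,174.1)
E
```

```text
t: 19.15
eef_pos: [486.8, 201.6, 113.9]
tool_rot: [0.0, 0.051, 0.999, 0.0]
wrist_force: [-0.8, 0.3, 1.0]
opening: 9.9
finger_force: 40.0
t 19.15 tcp [486.8 201.6 113.9] yaw 174.12 tilt [0.05 0.01] F [-0.8  0.3  1. ] open 9.9 ff 40.0 j [ 0.18  0.42  1.82  0.    0.9  -1.29]
units after turning: [-0.01  0.   -0.  ] turn units full rotvec [0.004 0.01  0.004]
```

Down on the plate. Now close most of the gap.

```bash
python3 -m handwheel '{"grip":[-1,-1,-1,-1,-1,-1],"travel":[[-0.1,0.1,0],[-0.15,0.15,0],[-0.15,0.15,0],[-0.1,0.08,0],[0,0,0],[0,0,0]],"delta_rot":[[0,0,0],[0,0,0],[0,0,0],[0,0,0],[0,0,0],[0,0,0]]}' 40
python3 -m handwheel '{"grip":[-1,-1,-1,-1,-1,-1],"travel":[[0,0.03,0],[0,0.03,0],[0,0.03,0],[0,0.03,0],[0,0,0],[0,0,0]],"delta_rot":[[0,0,0],[0,0,0],[0,0,0],[0,0,0],[0,0,0],[0,0,0]]}' 40
cat >> h.py <<'E'
def st():
    s=manip.observe();p,r=tool();F=np.array(s['wrist_force']);m=r.as_matrix()
    u=np.array([.9947,-.1028,0]);v=np.array([.1028,.9947,0])
    print('t %.2f'%s['t'],'u %.1f v %.1f z %.1f'%(p@u,p@v,p[2]),'(est home 477.6 264.6)','Fu %.1f Fv %.1f Fz %.1f'%(F@u,F@v,F[2]),'T',np.round(s['ft_torque'],2),'yaw %.2f'%np.degrees(np.arctan2(m[1,0],m[0,0])))
E
python3 -c "
from h import *
st()"
```

```text
t: 19.65
eef_pos: [498.6, 210.5, 113.9]
tool_rot: [0.001, 0.051, 0.999, 0.001]
wrist_force: [1.2, 1.7, 4.9]
opening: 9.6
finger_force: 40.0
t: 20.15
eef_pos: [498.4, 212.2, 113.9]
tool_rot: [0.001, 0.051, 0.999, -0.0]
wrist_force: [-1.3, -0.8, 6.5]
opening: 9.8
finger_force: 40.0
t 20.15 u 473.9 v 262.3 z 113.9 (est home 477.6 264.6) Fu -1.2 Fv -0.9 Fz 6.5 T [-0.2   0.16 -0.01] yaw 174.13
```

```bash
python3 -m handwheel '{"grip":[-1,-1,-1,-1,-1,-1],"travel":[[0,0.03,-0.01],[0,0.03,0],[0,0.03,0],[0,0.03,0],[0,0,0],[0,0,0]],"delta_rot":[[0,0,0],[0,0,0],[0,0,0],[0,0,0],[0,0,0],[0,0,0]]}' 40
python3 -c "
from h import *
st()"
```

```text
t: 20.65
eef_pos: [498.3, 214.6, 113.9]
tool_rot: [0.0, 0.051, 0.999, -0.0]
wrist_force: [0.7, -1.9, 6.1]
opening: 9.9
finger_force: 40.0
t 20.65 u 473.6 v 264.7 z 113.9 (est home 477.6 264.6) Fu 0.9 Fv -1.8 Fz 6.1 T [-0.21  0.11  0.04] yaw 174.12
```

```bash
python3 -m handwheel '{"grip":[-1,-1,-1,-1,-1],"travel":[[0,0.03,-0.01],[0,0.03,0],[0,0.03,0],[0,0,0],[0,0,0]],"delta_rot":[[0,0,0],[0,0,0],[0,0,0],[0,0,0],[0,0,0]]}' 40
python3 -c "
from h import *
st()"
```

```text
t: 21.07
eef_pos: [498.2, 215.4, 113.9]
tool_rot: [0.0, 0.051, 0.999, -0.001]
wrist_force: [0.3, -7.9, 6.3]
opening: 10.0
finger_force: 40.0
t 21.07 u 473.4 v 265.5 z 113.9 (est home 477.6 264.6) Fu 1.1 Fv -7.8 Fz 6.3 T [-1.06  0.09 -0.18] yaw 174.12
```

Long fence contacted at about 8 N. Now slide toward the end fence.

```bash
python3 -m handwheel '{"grip":[-1,-1,-1,-1,-1,-1],"travel":[[-0.04,0,0],[-0.04,0,0],[-0.04,0,0],[-0.04,0,0],[0,0,0],[0,0,0]],"delta_rot":[[0,0,0],[0,0,0],[0,0,0],[0,0,0],[0,0,0],[0,0,0]]}' 40
python3 -c "
from h import *
st()"
```

```text
t: 21.57
eef_pos: [500.3, 215.1, 113.9]
tool_rot: [-0.001, 0.051, 0.999, -0.001]
wrist_force: [-5.2, -7.2, 10.8]
opening: 10.0
finger_force: 40.0
t 21.57 u 475.6 v 265.4 z 113.9 (est home 477.6 264.6) Fu -4.4 Fv -7.7 Fz 10.8 T [-0.97  0.5  -0.12] yaw 174.13
```

```bash
python3 -m handwheel '{"grip":[-1,-1,-1,-1,-1,-1],"travel":[[0,0,-0.025],[-0.03,0,0],[-0.03,0,0],[-0.03,0,0],[0,0,0],[0,0,0]],"delta_rot":[[0,0,0],[0,0,0],[0,0,0],[0,0,0],[0,0,0],[0,0,0]]}' 40
python3 -c "
from h import *
st()"
```

```text
t: 22.07
eef_pos: [501.9, 215.0, 114.0]
tool_rot: [-0.001, 0.051, 0.999, -0.001]
wrist_force: [-4.2, -6.5, 6.7]
opening: 9.7
finger_force: 40.0
t 22.07 u 477.2 v 265.4 z 114.0 (est home 477.6 264.6) Fu -3.5 Fv -6.9 Fz 6.7 T [-0.99  0.35 -0.12] yaw 174.13
```

Still sliding (friction only). Continue.

```bash
python3 -m handwheel '{"grip":[-1,-1,-1,-1,-1,-1],"travel":[[0,0,-0.01],[-0.03,0,0],[-0.03,0,0],[-0.03,0,0],[0,0,0],[0,0,0]],"delta_rot":[[0,0,0],[0,0,0],[0,0,0],[0,0,0],[0,0,0],[0,0,0]]}' 40
python3 -c "
from h import *
st()"
```

```text
t: 22.57
eef_pos: [503.6, 214.8, 114.0]
tool_rot: [-0.002, 0.051, 0.999, -0.001]
wrist_force: [-3.9, -5.7, 5.4]
opening: 10.0
finger_force: 40.0
t 22.57 u 478.9 v 265.4 z 114.0 (est home 477.6 264.6) Fu -3.3 Fv -6.0 Fz 5.4 T [-0.93  0.38 -0.09] yaw 174.13
```

```bash
python3 -m handwheel '{"grip":[-1,-1,-1,-1,-1,-1],"travel":[[-0.03,0,0],[-0.03,0,0],[-0.03,0,0],[-0.02,0,0],[0,0,0],[0,0,0]],"delta_rot":[[0,0,0],[0,0,0],[0,0,0],[0,0,0],[0,0,0],[0,0,0]]}' 40
python3 -c "
from h import *
st()"
```

```text
t: 23.07
eef_pos: [505.3, 214.7, 114.0]
tool_rot: [-0.002, 0.051, 0.999, -0.001]
wrist_force: [-4.3, -6.3, 7.7]
opening: 9.9
finger_force: 40.0
t 23.07 u 480.6 v 265.5 z 114.0 (est home 477.6 264.6) Fu -3.6 Fv -6.7 Fz 7.7 T [-0.89  0.62 -0.09] yaw 174.13
```

```bash
python3 -m handwheel '{"grip":[-1,-1,-1,-1,-1,-1],"travel":[[-0.025,0,-0.01],[-0.025,0,0],[-0.025,0,0],[-0.025,0,0],[0,0,0],[0,0,0]],"delta_rot":[[0,0,0],[0,0,0],[0,0,0],[0,0,0],[0,0,0],[0,0,0]]}' 40
python3 -c "
from h import *
st()"
```

```text
t: 23.57
eef_pos: [505.7, 214.6, 114.1]
tool_rot: [-0.004, 0.051, 0.999, -0.001]
wrist_force: [-9.7, -5.6, 11.0]
opening: 9.5
finger_force: 40.0
t 23.57 u 481.0 v 265.5 z 114.1 (est home 477.6 264.6) Fu -9.0 Fv -6.5 Fz 11.0 T [-0.72  1.35 -0.17] yaw 174.13
```

Both fences contacted; the tool leans about 0.45° under the push, so I'll take that out while keeping the push.

```bash
python3 -m handwheel '{"grip":[-1,-1,-1,-1,-1,-1],"travel":[[0.015,0,0],[0.015,0,0],[0,0,-0.01],[0,0.01,0],[0,0,0],[0,0,0]],"delta_rot":[[0,-0.04,0],[0,-0.04,0],[0,0,0],[0,0,0],[0,0,0],[0,0,0]]}' 40
python3 - <<'E'
from h import *
st();to(505.7,214.6,114,174.1)
c=snap('side');t=snap('top')
u0,v0=[int(x) for x in proj(c,(510,215,30))];u0-=50;v0-=45
a=cv2.resize(c['color'][v0:v0+75,u0:u0+100],(800,600),interpolation=2)
cv2.imwrite('pics/s6.png',a[:,:,::-1])
E
```

```text
t: 24.07
eef_pos: [505.2, 214.7, 113.9]
tool_rot: [-0.0, 0.051, 0.999, -0.002]
wrist_force: [-8.3, -4.7, 8.8]
opening: 9.9
finger_force: 40.0
t 24.07 u 480.4 v 265.5 z 113.9 (est home 477.6 264.6) Fu -7.8 Fv -5.5 Fz 8.8 T [-0.72  1.36 -0.14] yaw 174.12
t 24.07 tcp [505.2 214.7 113.9] yaw 174.12 tilt [-0.05 -0.17] F [-8.3 -4.7  8.8] open 9.9 ff 40.0 j [ 0.2   0.46  1.76 -0.    0.92 -1.27]
units after turning: [-0.03 -0.   -0.  ] turn units full rotvec [-0.036 -0.006  0.004]
```

View pics/s6.png

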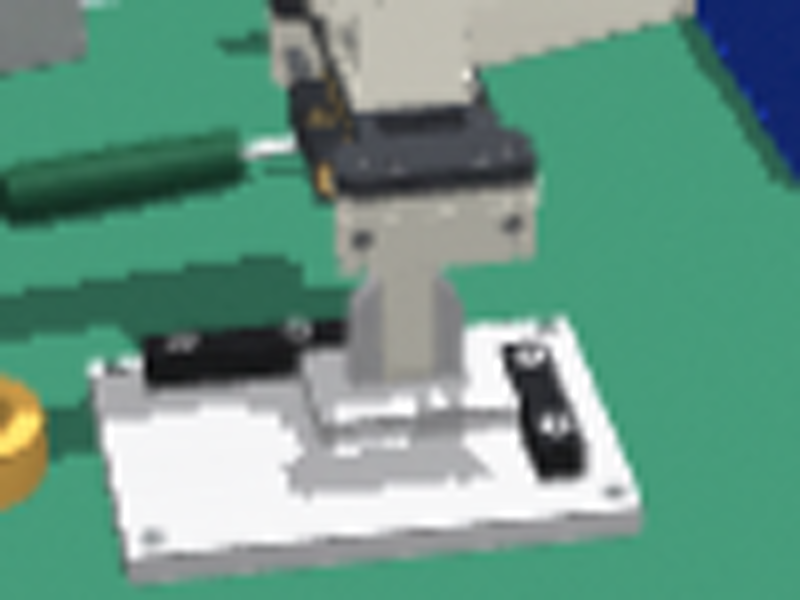

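The picture shows the foot flat on the plate, touching the end fence near (520,410) and running along the long fence. The moments put the support toward the tail edge, so I'll return the small tilt correction and firm up both pushes slightly.

```bash
python3 -m handwheel '{"grip":[-1,-1,-1,-1,-1,-1,-1,-1],"travel":[[-0.015,0.01,0],[-0.02,0.01,0],[-0.01,0.01,0],[0,0,0],[0,0,0],[0,0,0],[0,0,0],[0,0,0]],"delta_rot":[[0,0.04,0],[0,0.05,0],[0,0.01,0],[0,0,0],[0,0,0],[0,0,0],[0,0,0],[0,0,0]]}' 40
python3 - <<'E'
from h import *
st();p,r=tool();print(r.as_matrix().round(4))
s=manip.observe();F=s['wrist_force'];T=s['ft_torque'];N=F[2]+5.8
print('cop x %.0f y %.0f'%(-(T[1]+.097*F[0])/N*1e3,(T[0]-.097*F[1])/N*1e3))
E
```

```text
t: 24.83
eef_pos: [506.0, 214.8, 114.2]
tool_rot: [-0.005, 0.051, 0.999, -0.002]
wrist_force: [-10.3, -7.0, 11.2]
opening: 9.8
finger_force: 40.0
t 24.83 u 481.2 v 265.7 z 114.2 (est home 477.6 264.6) Fu -9.5 Fv -8.0 Fz 11.2 T [-1.21  1.4  -0.22] yaw 174.13
[[-0.9947  0.1022 -0.0099]
 [ 0.1022  0.9948 -0.003 ]
 [ 0.0095 -0.004  -0.9999]]
cop x -24 y -31
```

```bash
python3 -m handwheel '{"grip":[-1,-1,-1,-1,-1,-1,-1,-1],"travel":[[-0.01,0.01,0],[-0.01,0.01,0],[0,0,0],[0,0,0],[0,0,0],[0,0,0],[0,0,0],[0,0,0]],"delta_rot":[[0.04,0.03,0],[0.04,0.02,0],[0,0,0],[0,0,0],[0,0,0],[0,0,0],[0,0,0],[0,0,0]]}' 40
python3 - <<'E'
from h import *
st();p,r=tool();print(r.as_matrix()[:,2].round(4))
s=manip.observe();F=s['wrist_force'];T=s['ft_torque'];N=F[2]+5.8
print('cop x %.0f y %.0f'%(-(T[1]+.097*F[0])/N*1e3,(T[0]-.097*F[1])/N*1e3))
E
```

```text
t: 25.5
eef_pos: [506.4, 215.3, 114.4]
tool_rot: [-0.007, 0.051, 0.999, -0.005]
wrist_force: [-10.7, -7.4, 11.4]
opening: 9.8
finger_force: 40.0
t 25.50 u 481.6 v 266.2 z 114.4 (est home 477.6 264.6) Fu -9.9 Fv -8.4 Fz 11.4 T [-0.9   1.41 -0.25] yaw 174.12
[-0.0148 -0.0091 -0.9998]
cop x -22 y -11
```

Tool lean and TCP height rise together (113.9 → 114.4), so the foot itself was following the lean. The upright tool (z 113.9) is the flat state, and I go back to it with the push kept.

```bash
python3 -m handwheel '{"grip":[-1,-1,-1,-1,-1,-1,-1,-1,-1],"travel":[[0.02,-0.01,0],[0.02,-0.01,0],[0.01,-0.01,0],[0,-0.01,0],[0,0,0],[0,0,0],[0,0,0],[0,0,0],[0,0,0]],"delta_rot":[[-0.03,-0.05,0],[-0.03,-0.05,0],[-0.03,-0.05,0],[-0.02,-0.01,0],[0,0,0],[0,0,0],[0,0,0],[0,0,0],[0,0,0]]}' 40
python3 - <<'E'
from h import *
st();p,r=tool();print(r.as_matrix()[:,2].round(4))
s=manip.observe();F=s['wrist_force'];T=s['ft_torque'];N=F[2]+5.8
print('cop x %.0f y %.0f'%(-(T[1]+.097*F[0])/N*1e3,(T[0]-.097*F[1])/N*1e3))
E
```

```text
t: 26.25
eef_pos: [505.2, 214.6, 113.9]
tool_rot: [-0.0, 0.051, 0.999, -0.001]
wrist_force: [-9.0, -7.7, 9.9]
opening: 9.9
finger_force: 40.0
t 26.25 u 480.4 v 265.4 z 113.9 (est home 477.6 264.6) Fu -8.1 Fv -8.6 Fz 9.9 T [-1.03  1.56 -0.26] yaw 174.12
[-6.0e-04 -1.1e-03 -1.0e+00]
cop x -44 y -18
```

Upright and pressing at about 8 N on both fences. The residual Tz of -0.26 hints at a small yaw mismatch, so I'll ease the yaw and watch it.

```bash
python3 -m handwheel '{"grip":[-1,-1,-1,-1,-1,-1],"travel":[[0,0,0],[0,0,0],[0,0,0],[0,0,0],[0,0,0],[0,0,0]],"delta_rot":[[0,0,0.04],[0,0,0.04],[0,0,0],[0,0,0],[0,0,0],[0,0,0]]}' 40
python3 -c "
from h import *
st();print(tool()[1].as_matrix()[:,2].round(4))"
python3 -m handwheel '{"grip":[-1,-1,-1,-1,-1,-1],"travel":[[0,0,0],[0,0,0],[0,0,0],[0,0,0],[0,0,0],[0,0,0]],"delta_rot":[[0,0,0.04],[0,0,0.04],[0,0,0],[0,0,0],[0,0,0],[0,0,0]]}' 40
python3 -c "
from h import *
st();print(tool()[1].as_matrix()[:,2].round(4))"
```

```text
t: 26.75
eef_pos: [505.2, 214.6, 113.9]
tool_rot: [-0.0, 0.055, 0.999, -0.001]
wrist_force: [-9.8, -6.8, 9.6]
opening: 9.7
finger_force: 40.0
t 26.75 u 480.5 v 265.4 z 113.9 (est home 477.6 264.6) Fu -9.0 Fv -7.8 Fz 9.6 T [-0.94  1.56 -0.06] yaw 173.75
[-4.0e-04 -1.2e-03 -1.0e+00]
t: 27.25
eef_pos: [505.2, 214.6, 113.9]
tool_rot: [-0.0, 0.058, 0.998, -0.001]
wrist_force: [-9.0, -6.5, 9.1]
opening: 9.8
finger_force: 40.0
t 27.25 u 480.5 v 265.4 z 113.9 (est home 477.6 264.6) Fu -8.3 Fv -7.4 Fz 9.1 T [-0.96  1.56  0.13] yaw 173.37
[-4.0e-04 -1.3e-03 -1.0e+00]
```

Tz passes through zero near yaw 173.6, so the foot is bearing evenly on both fences. Settling there with a final hold.

```bash
python3 -m handwheel '{"grip":[-1,-1,-1,-1,-1,-1,-1,-1,-1,-1],"travel":[[-0.015,0.005,0],[0,0,0],[0,0,0],[0,0,0],[0,0,0],[0,0,0],[0,0,0],[0,0,0],[0,0,0],[0,0,0]],"delta_rot":[[0,0.04,-0.05],[0,0,0],[0,0,0],[0,0,0],[0,0,0],[0,0,0],[0,0,0],[0,0,0],[0,0,0],[0,0,0]]}' 40
python3 - <<'E'
from h import *
st();print(tool()[1].as_matrix()[:,2].round(4))
c=snap('top')
im=c['color'][:,:,::-1]
a=cv2.resize(im[205:325,170:330],(400,300),interpolation=2);b=cv2.resize(im[225:345,380:540],(400,300),interpolation=2)
cv2.imwrite('pics/fin.png',np.hstack([a,b]))
E
```

```text
t: 28.08
eef_pos: [505.5, 214.6, 114.0]
tool_rot: [-0.002, 0.056, 0.998, -0.001]
wrist_force: [-9.8, -6.8, 10.2]
opening: 9.8
finger_force: 40.0
t 28.08 u 480.8 v 265.4 z 114.0 (est home 477.6 264.6) Fu -9.1 Fv -7.7 Fz 10.2 T [-1.1   1.46 -0.01] yaw 173.61
[-0.0038 -0.001  -1.    ]
```

View pics/fin.png

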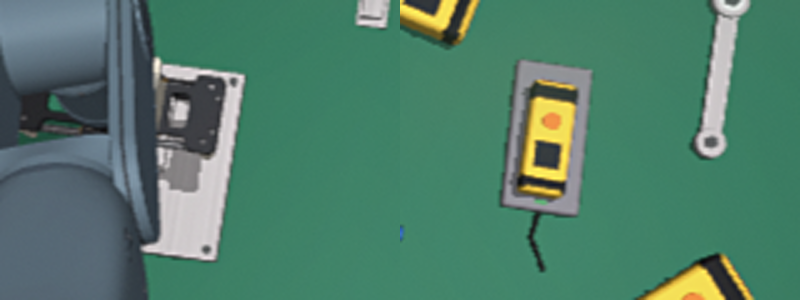

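The scanner lies back on its pad at (547,138). The gripper stands over the jig with steady forces of about 9 and 8 N and no twist. Handing in.

```bash
python3 -c "
from cell import ticket
print(ticket.finish_job())"
```

```text
the job is handed in; nothing more can be done
None
```

I handed the job in at about 28 s: I held the scanner on the brackets bin's label for over a second from about 90 mm and laid it back on its pad, and the bracket is still gripped and pressed into the jig corner at about 8–9 N on each fence; the last picture could not show whether its foot is fully flush, so that rests on the force readings.

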